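Put the mortar prisms on their curing stands

TASK

Put each of the three whole mortar prisms (the long grey bars with a coloured band at each end) on the curing stand of its own colour, lying across both steel bars, centred on the stand and in line with it, with the same side up as now, never rolling one over or standing it on end. Leave the broken halves, the beaker and the jar where they are.

Things in the scene. Friction and masses are not known exactly. Their poses are not given: they have to be found in the camera images.
- prism_red: Whole hardened mortar test prism: a grey square bar 160 long (its x) x 40 wide (its y) x 40 mm high (z), about 0.56 kg, loose, lying on the bench with a red painted band round each end (34 mm wide). Origin: centre of its underside. Both ends are alike.
- prism_yellow: Whole hardened mortar test prism: a grey square bar 160 long (its x) x 40 wide (its y) x 40 mm high (z), about 0.56 kg, loose, lying on the bench with a yellow painted band round each end (34 mm wide). Origin: centre of its underside. Both ends are alike.
- prism_blue: Whole hardened mortar test prism: a grey square bar 160 long (its x) x 40 wide (its y) x 40 mm high (z), about 0.56 kg, loose, lying on the bench with a blue painted band round each end (34 mm wide). Origin: centre of its underside. Both ends are alike.
- stand_red: Curing stand fixed to the bench: a red painted plate 190 long (its x) x 64 wide (its y) x 8 mm thick, carrying two bare steel cross bars (12 mm along x, 56 mm along y, at x = -45 and +45 mm) whose flat tops are 18 mm above the bench; a prism rests across both bars. No side walls. Origin: centre of its underside, at bench height.
- stand_yellow: Curing stand fixed to the bench: a yellow painted plate 190 long (its x) x 64 wide (its y) x 8 mm thick, carrying two bare steel cross bars (12 mm along x, 56 mm along y, at x = -45 and +45 mm) whose flat tops are 18 mm above the bench; a prism rests across both bars. No side walls. Origin: centre of its underside, at bench height.
- stand_blue: Curing stand fixed to the bench: a blue painted plate 190 long (its x) x 64 wide (its y) x 8 mm thick, carrying two bare steel cross bars (12 mm along x, 56 mm along y, at x = -45 and +45 mm) whose flat tops are 18 mm above the bench; a prism rests across both bars. No side walls. Origin: centre of its underside, at bench height.
- half_red: Bystander: broken half of an already tested prism, grey, 70 x 40 x 40 mm, loose, ONE red band at one end (-x) and a rough break at the other. Origin: centre of its underside.
- half_blue: Bystander: broken half of an already tested prism, grey, 70 x 40 x 40 mm, loose, ONE blue band at one end (-x) and a rough break at the other. Origin: centre of its underside.
- beaker: Bystander: open steel beaker, 68 mm across, 75 mm high, loose. Origin: centre of its underside, z up.
- jar: Bystander: white jar with black cap and paper label, 60 mm across, 70 mm high, loose. Origin: centre of its underside, z up.
Mind the look-alikes: they are no part of the job. Leave any orange or purple look-alike of the prism_red alone. Leave any orange look-alike of the prism_yellow alone.

How it is judged:
By the outcome, as a careful person would: the job done as asked, in the order asked, and still so for the second after the job is handed in, with the robot touching nothing.
It also fails if it takes over 88 s, if anything falls off the work surface, if the arm or the gripper's body presses on something with over 40 N, if the wrist force passes 120 N, or if a joint passes its speed limit or range.

ROBOT

A 6-joint arm with a two-finger parallel gripper is mounted at the origin on the work surface. World frame = base frame: x ahead of the robot, y to its left, z up, the work surface at z = 0. Lengths are in mm, angles in rad, forces in N, time in s.
With the tool pointing down it reaches from about 275 to 750 mm from the base axis. Payload 10.2 kg.
Tool frame: the origin (TCP) lies on the centre line of the jaws, within the pads' length; the fingertips stand 17 mm ahead of it and the grasp point (between the pads) lies 2 mm behind it (nose_length is the distance from the TCP to the fingertips, in mm); x points along the fingers, z is the direction in which the jaws open and shut, and the axes are right-handed (so a half turn about x gives the same grasp; the last joint's range is limited). The gripper opens to 85 mm and grips with 20 to 120 N. Pads are 22 mm wide; open, the fingers measure 114 mm over their backs; the gripper's body (76 mm by 85 mm) begins 54 mm behind the grasp point. The pads swing forward as they close: fully open they stand 13 mm farther back than shut.
Start: joints at [-1.462, 0.313, 1.498, -0, 1.331, -0.223], TCP at [171.004, -496.376, 248.294] pointing down, gripper open.
Joint ranges: [-2.94, 2.94], [-0.97, 2.17], [0.19, 2.56], [-1.23, 4.37], [0.02, 3.11], [-2.88, 2.88]. Speed limits (rad/s): [2.39, 2.39, 3.01, 3.14, 3.14, 3.14].

INTERFACE

Orientations are given as [roll, pitch, yaw] about the fixed x, y, z axes, in that order (R = Rz(yaw) Ry(pitch) Rx(roll)).
In Python, from cell import reach, servo_line, movej, set_gripper, hold, solve_ik, observe, get_image, get_calibration, IKError, close_job, nose_length gives the robot as it stands. Calls block until the motion is done:
- reach(position, orientation): joint-space move of the TCP to a pose.
- servo_line(position, max_speed=150, orientation=None, threshold=None): straight line of the TCP; orientation=None keeps the orientation; max_speed is the mean speed in mm/s. With threshold (N) it stops when the force on the tool has changed by that much, and returns True; else False.
- movej(angles): joint-space move.
- set_gripper(opening, effort=None): finger opening in mm; effort is the grip in N (None keeps the last); returns when the fingers have stopped.
- hold(seconds).
- solve_ik(position, orientation): joint angles nearest the present ones, or None.
- observe(): the state.
- get_image(name): name is "scene" or "side" or "wrist"; returns (picture, depth): 420x560x3 uint8, red, green, blue; 420x560 float32, mm along the optical axis (not along the pixel's ray), 0 where there is no reading.
- get_calibration(name): a dict with "vfov" (degrees; the focal length in pixels is half the picture's height over the tangent of half this angle, whatever the lens; pixels are square), "cx", "cy" (the principal point, pixels), "world_from_camera" (4x4, takes a point from camera to world coordinates). Camera axes: x right, y up, looking along -z (the intrinsics and any distortion apply to the point x, -y, -z); pixel columns grow to the right and rows downward; lengths in mm; the calibration is good to about 2 mm. A picture is of the moment at which its call begins: read the wrist's pose just before it. get_calibration takes no time and is no camera call; for the wrist camera it gives the pose at the moment of the call.
A pose or a line that the arm cannot do raises IKError and nothing moves.
- close_job(): hands the job in, once; it reports no verdict.
The state is a dict: "time": time; "joint_pos": joint angles; "joint_velocities": joint speeds; "joint_torque": joint torques, N m; "tcp_pos": TCP position; "eef_rot": TCP orientation; "wrist_force": force on the tool from outside, world axes, zero at the start; "ft_torque": the same for the moment, N m; "gripper_width": finger opening in mm.
Only numpy, scipy, OpenCV 4.12 (cv2) and the standard library are available. Lean on these libraries where they do the work, as an engineer would, in place of code of your own. Each camera call takes 0.05 s, during which the arm holds its last target. There are 200 camera calls.

## Working session

There is one attempt and no reset: what is moved stays moved. The work goes in short steps, each a Python script; the robot and the scene stay as the last script left them, time stands still between calls to the robot, and variables do not carry over. Pictures are saved under pics/ and viewed, on a budget of 14 in all, crops included, one or two more only if the job needs it, and the job is handed in when it is done.

```bash
ls; mkdir -p pics
python3 - <<'E'
from cell import *
import cv2, numpy as np
for n in ("scene","side"):
    p,d=get_image(n); cv2.imwrite(f"pics/{n}0.png",cv2.cvtColor(p,cv2.COLOR_RGB2BGR)); np.savez(f"{n}0.npz",p=p,d=d)
    c=get_calibration(n); print(n,{k:(np.round(v,3).tolist() if not isinstance(v,str) else v) for k,v in c.items()})
print(observe(),nose_length)
E
```

```text
pics
scene {'vfov': 57.245, 'cx': 276.868, 'cy': 207.045, 'world_from_camera': [[0.902, -0.282, 0.326, 855.008], [0.431, 0.624, -0.652, -816.628], [-0.02, 0.729, 0.685, 876.372], [0.0, 0.0, 0.0, 1.0]]}
side {'vfov': 56.843, 'cx': 277.669, 'cy': 204.496, 'world_from_camera': [[-0.887, 0.277, -0.369, 58.135], [-0.461, -0.523, 0.717, 757.89], [0.006, 0.806, 0.591, 690.712], [0.0, 0.0, 0.0, 1.0]]}
{'time': 0.1, 'joint_pos': array([-1.46239681e+00,  3.13407543e-01,  1.49834919e+00, -1.27449016e-06,
        1.33099945e+00, -2.23399285e-01]), 'joint_velocities': array([-5.82169333e-04, -1.05201590e-03, -1.08676655e-03, -8.24315474e-04,
       -9.91315100e-05,  1.81225584e-03]), 'joint_torque': array([ 2.80715984e-03, -4.12897503e+01, -2.60139960e+01, -1.50366377e-04,
        3.03978559e-03,  3.96275993e-06]), 'tcp_pos': array([ 170.98148847, -496.15977377,  247.78987237]), 'eef_rot': array([2.91925709, 1.5696328 , 1.68025987]), 'wrist_force': array([ 0.36745975, -0.00837755,  0.49126372]), 'ft_torque': array([-0.01492355,  0.04277546, -0.01432182]), 'gripper_width': 85.5118343361663} 17.0
```

View pics/scene0.png

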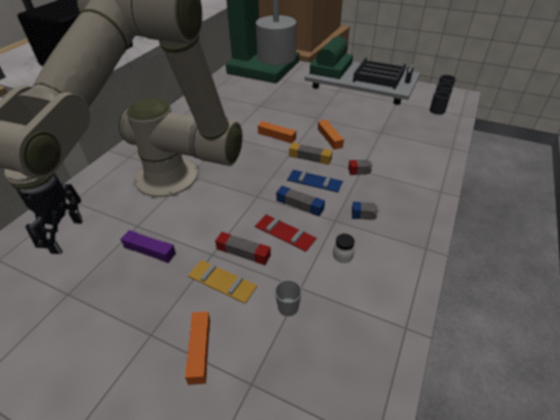

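View pics/side0.png

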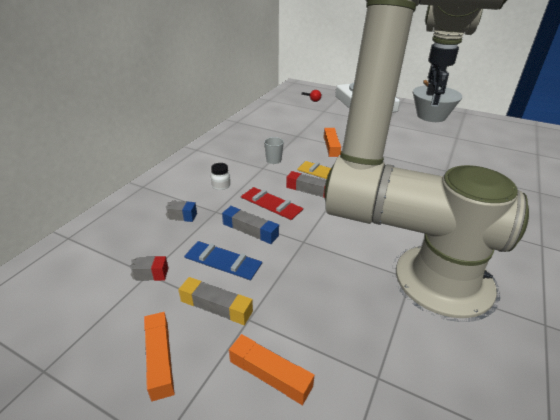

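The whole prisms in the scene view are red (243,247), yellow (311,153) and blue (300,200). The stands are red (286,232), yellow (222,281) and blue (315,180). Things that could be mistaken for them are the orange bars (277,131), (330,133) and (198,346), the purple bar (148,245), and the halves (360,167) and (364,210). I'll measure the prisms and stands in both views.

```bash
cat > vis.py <<'E'
import numpy as np, cv2
from cell import *
def world(d,c):
    h,w=d.shape; f=h/2/np.tan(np.radians(c["vfov"])/2); v,u=np.mgrid[:h,:w]
    P=np.stack([(u-c["cx"])/f*d,-(v-c["cy"])/f*d,-d,np.ones_like(d)],-1)
    W=(P@np.array(c["world_from_camera"]).T)[...,:3]; W[d<=0]=np.nan; return W
def fit(W,m):
    """rectangle of masked points: cx,cy,long,short,yaw deg in (-90,90], mean z, n"""
    m=cv2.morphologyEx(m.astype(np.uint8),cv2.MORPH_OPEN,np.ones((2,2)))
    n,l,s,_=cv2.connectedComponentsWithStats(m); 
    if n<2: return None
    k=1+s[1:,4].argmax(); p=W[l==k]; (x,y),(a,b),t=cv2.minAreaRect(p[:,:2].astype(np.float32))
    if a<b: a,b,t=b,a,t+90
    return np.round([x,y,a,b,(t+90)%180-90,p[:,2].mean(),len(p)],1)
E
python3 - <<'E'
from vis import *
pix={"scene":dict(pr=(243,247),py=(311,153),pb=(300,200),sr=(286,232),sy=(222,281),sb=(315,180),hr=(360,167),hb=(364,210)),
"side":dict(pr=(308,184),py=(216,300),pb=(250,223),sr=(272,202),sb=(223,259),hr=(150,268),hb=(181,211))}
for n,q in pix.items():
    z=np.load(n+"0.npz"); c=get_calibration(n); W=world(z["d"],c)
    print(n,c.keys(),"bench z",np.nanmedian(W[...,2][150:380,150:400]).round(1))
    for k,(u,v) in q.items():
        p0=np.nanmedian(W[v-2:v+3,u-2:u+3].reshape(-1,3),0)
        r=np.hypot(W[...,0]-p0[0],W[...,1]-p0[1])<115
        zz=W[...,2]; lo,hi=(4,26) if k[0]=='s' else (33,47)
        print(k,p0.round(0),fit(W,r&(zz>lo)&(zz<hi)))
s=cv2.imread("pics/scene0.png")[110:320,120:400]; cv2.imwrite("pics/crop.png",cv2.resize(s,None,fx=2.8,fy=2.8,interpolation=cv2.INTER_CUBIC))
E
```

```text
scene dict_keys(['vfov', 'cx', 'cy', 'world_from_camera']) bench z -0.2
pr [ 440. -211.   39.] [ nan  nan  nan   0.  nan  nan 651.]
py [445. 302.  37.] [432.9 338.8 156.8  92.3   6.4  37.5 316. ]
pb [509.  42.  38.] [504.8  69.4 156.3  75.8  -0.8  37.9 463. ]
sr [516. -79.   7.] [514.  -77.3 186.4  65.7 -11.    nan 921. ]
sy [ 432. -319.    8.] [ 431.6 -317.6  186.2   60.1   -4.8    nan 1308. ]
sb [504. 193.   7.] [505.9 196.8 187.9  79.2   2.4   nan 606. ]
hr [635. 295.  36.] [639.7 321.8 111.6  55.3  48.4  36.7 165. ]
hb [711.  80.  39.] [719.4 105.7 106.8  63.6  49.4   nan 235. ]
side dict_keys(['vfov', 'cx', 'cy', 'world_from_camera']) bench z -0.4
pr [ 435. -180.   32.] [359.8 -91.3 337.9 102.  -50.9   nan 322. ]
py [422. 333.  39.] [ 434.2  307.8  158.3   68.8    4.3    nan 1197. ]
pb [492.  77.  38.] [494.6  65.3 149.5  85.3  18.6   nan 640. ]
sr [505. -74.   7.] [505.3 -81.4 185.   75.1 -10.6   nan 797. ]
sb [499. 196.   7.] [ 500.4  188.5  185.7   72.4    5.7    nan 1395. ]
hr [612. 326.  38.] [638.2 297.2  81.8  75.5 -61.9  37.7 441. ]
hb [694. 113.  33.] [719.3  82.3  84.4  70.7 -59.3   nan 254. ]
```

View pics/crop.png

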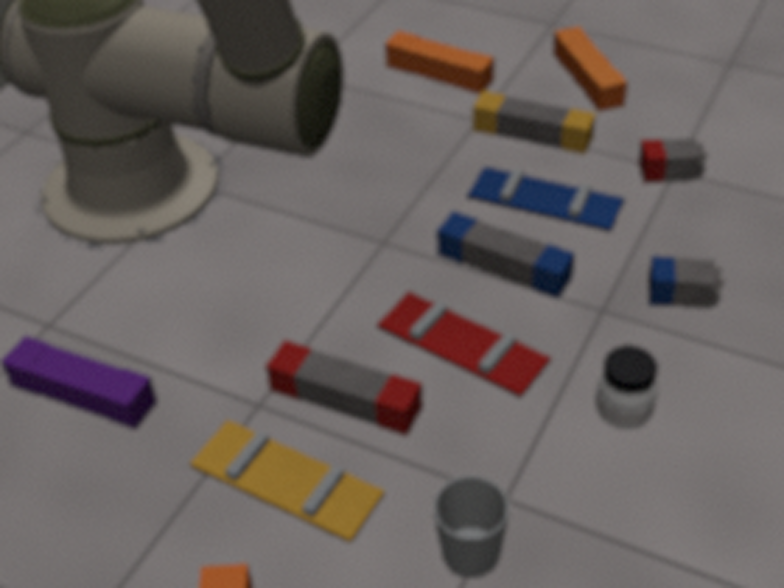

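The crop confirms the choices: three whole prisms with two bands each, and three stands with steel bars. The solid orange and purple bars and the single-band halves are not wanted. Next I'll get a closer wrist-camera view over each side.

```bash
cat >> vis.py <<'E'
def down(p,az):
    """reach-able [r,p,y] with the tool down and jaws opening along azimuth az (rad, mod pi), least wrist turn"""
    best=None
    for a in (az,az+np.pi,az-np.pi):
        o=[0,np.pi/2,(a+np.pi)%(2*np.pi)-np.pi]; q=solve_ik(p,o)
        if q is not None and (best is None or abs(q[5])<best[0]): best=(abs(q[5]),o)
    return best[1]
def shot(tag):
    c=get_calibration("wrist"); p,d=get_image("wrist")
    cv2.imwrite(f"pics/{tag}.png",cv2.cvtColor(p,cv2.COLOR_RGB2BGR)); np.savez(f"{tag}.npz",p=p,d=d,**c)
    return p,d,c
E
python3 - <<'E'
from vis import *
for t,p in (("w1",[440,-250,400]),("w2",[440,130,400])):
    o=down(p,np.radians(90)); reach(p,o); hold(.2); _,d,c=shot(t)
    print(observe()["time"],observe()["joint_pos"].round(2),np.round(c["world_from_camera"],2).tolist(),c["vfov"])
a,b=cv2.imread("pics/w1.png"),cv2.imread("pics/w2.png")
cv2.imwrite("pics/w12.png",cv2.resize(np.vstack([a,b]),None,fx=.71,fy=.71))
E
```

```text
1.8167 [-0.75  0.21  1.24 -0.    1.69  0.82] [[-0.0, 0.95, 0.3, 517.4], [-1.0, -0.0, -0.0, -250.31], [-0.0, -0.3, 0.95, 526.43], [0.0, 0.0, 0.0, 1.0]] 67.07872308935875
4.1 [ 0.03  0.1   1.37  0.    1.67 -1.54] [[0.0, -0.95, -0.3, 362.12], [1.0, 0.0, 0.0, 130.2], [-0.0, -0.3, 0.95, 526.77], [0.0, 0.0, 0.0, 1.0]] 67.07872308935875
```

View pics/w12.png

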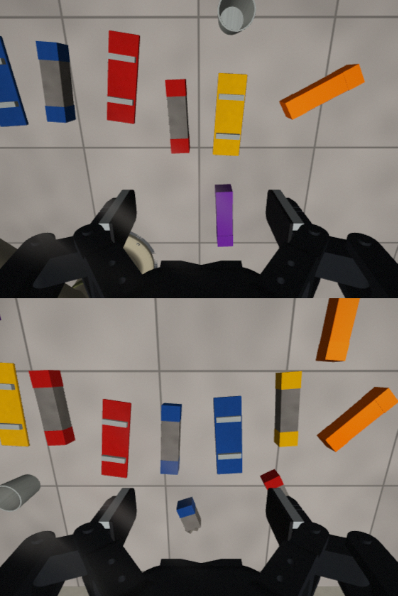

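The top frame (w1) shows the blue prism (56,80), red stand (123,77), red prism (177,116) and yellow stand (230,114). The lower frame (w2) shows the red stand, blue prism (171,438), blue stand (228,435) and yellow prism (287,408). Now I'll fit rectangles.

```bash
cat >> vis.py <<'E'
HUE=dict(r=((0,7),(172,180)),y=((21,32),),b=((105,125),))
def plane(c,uv,z):
    f=210/np.tan(np.radians(c["vfov"])/2); T=np.array(c["world_from_camera"])
    r=np.c_[(uv[:,0]-c["cx"])/f,-(uv[:,1]-c["cy"])/f,-np.ones(len(uv))]@T[:3,:3].T
    return T[:2,3]+r[:,:2]*((z-T[2,3])/r[:,2])[:,None]
def cmask(p,k):
    h=cv2.cvtColor(p,cv2.COLOR_RGB2HSV); m=0
    for a,b in HUE[k]: m=m|cv2.inRange(h,(a,120,50),(b,255,255))
    return m
def rect(c,m,z):
    v,u=np.nonzero(m); (x,y),(a,b),t=cv2.minAreaRect(plane(c,np.c_[u,v].astype(float),z).astype(np.float32))
    if a<b: a,b,t=b,a,t+90
    return np.round([x,y,a,b,(t+90)%180-90],1)
def prism_top(p,d,c,x,y,zt=40,R=110):
    W=world(d,c); m=(np.hypot(W[...,0]-x,W[...,1]-y)<R)&(abs(W[...,2]-zt)<4)
    m=cv2.morphologyEx(m.astype(np.uint8),cv2.MORPH_OPEN,np.ones((3,3))); n,l,s,_=cv2.connectedComponentsWithStats(m)
    k=1+s[1:,4].argmax(); q=W[l==k]; return rect(c,l==k,zt),round(float(np.median(q[:,2])),1),np.median(q[:,:2],0).round(1)
def stand(p,d,c,k,x,y):
    W=world(d,c); m=cmask(p,k)*((np.hypot(W[...,0]-x,W[...,1]-y)<125)&(W[...,2]<16))
    n,l,s,_=cv2.connectedComponentsWithStats(m); keep=np.isin(l,1+np.nonzero(s[1:,4]>60)[0])
    return rect(c,keep,8)
E
python3 - <<'E'
from vis import *
A=dict(pr=(440,-211),py=(433,323),pb=(500,67),sr=(510,-79),sy=(432,-318),sb=(503,193))
for t,ks in (("w1",("pr","pb","sr","sy")),("w2",("pr","py","pb","sr","sb"))):
    z=np.load(t+".npz"); c={k:z[k] for k in("vfov","cx","cy","world_from_camera")}
    for k in ks:
        try: print(t,k,prism_top(z["p"],z["d"],c,*A[k]) if k[0]=="p" else stand(z["p"],z["d"],c,k[1],*A[k]))
        except Exception as e: print(t,k,e)
E
```

```text
w1 pr (array([ 432. , -198.5,  160.8,   41.3,    2.3]), 41.4, array([ 438.7, -198.6]))
w1 pb (array([503.6,  59.8, 160.9,  44.3,  -3.9]), 41.5, array([509.6,  58.4]))
w1 sr [511.5 -76.7 189.5  64.1  -8.5]
w1 sy [ 429.8 -314.7  189.6   63.    -3.1]
w2 pr (array([ 433.1, -199.1,  161.1,   44.8,    2.3]), 41.5, array([ 426.9, -198.1]))
w2 py (array([436.2, 320.7, 161. ,  43. ,   4.2]), 41.5, array([430.3, 319.5]))
w2 pb (array([504.7,  59. , 161.8,  41.3,  -3.9]), 41.6, array([498.5,  59.9]))
w2 sr [ 505.9 -113.5  190.2  141.6   -8.6]
w2 sb [502.9 195.4 188.6  62.3   3.8]
```

```bash
cat > pp.py <<'E'
from vis import *
def pp(src,dst):
    (x,y,t),(X,Y,T)=src,dst
    o=down([x,y,24],np.radians(t+90)); O=[0,np.pi/2,o[2]+np.radians(T-t)]
    set_gripper(62); reach([x,y,150],o); servo_line([x,y,24],120); set_gripper(30,60)
    w=observe()["gripper_width"]; print("width",w)
    if w<36: raise SystemExit("missed")
    servo_line([x,y,150],150); print("held",observe()["gripper_width"],observe()["wrist_force"].round(1))
    reach([X,Y,150],O); servo_line([X,Y,52],120); hit=servo_line([X,Y,40.5],20,threshold=8)
    print("contact",hit,observe()["tcp_pos"].round(1),observe()["wrist_force"].round(1))
    set_gripper(60); servo_line([X,Y,150],150); print("t",observe()["time"],observe()["wrist_force"].round(1))
E
python3 - <<'E'
from pp import *
pp((432.5,-198.8,2.3),(512,-77,-8.5))
p=[440,-250,400]; reach(p,down(p,np.pi/2)); hold(.2); P,d,c=shot("w3")
print(prism_top(P,d,c,512,-77,58),stand(P,d,c,"y",432,-316))
E
```

```text
width 39.45386493483509
held 39.417326045055354 [ 0.  -0.3 -6.1]
contact True [512.  -77.   42.8] [-0.7 -0.   5. ]
t 12.325 [-0.2  0.6  0.1]
(array([511.2, -76.1, 161.1,  42.6,  -8.5]), 59.5, array([517.9, -77.5])) [ 429.8 -314.7  189.6   63.1   -3.1]
```

View pics/w3.png

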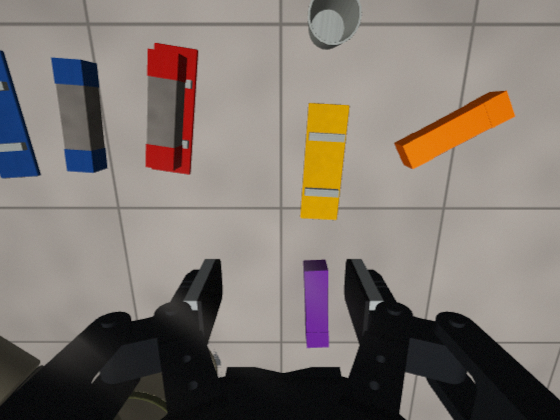

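The red prism sits on its stand at (172,108), in line, and both bars show at (187,84) and (185,145). The fit agrees with the stand to within 1 mm. Blue is next, then yellow, then a check.

Run:
```python
from pp import *
pp((504.2,59.4,-3.9),(502.4,195.1,3.8))
pp((435.7,320.4,4.2),(430.3,-315,-3.1))
p=[440,-250,400]; reach(p,down(p,np.pi/2)); hold(.2); P,d,c=shot("w4")
print(prism_top(P,d,c,512,-77,58),prism_top(P,d,c,430,-315,58))
p=[440,130,400]; reach(p,down(p,np.pi/2)); hold(.2); P,d,c=shot("w5")
print(prism_top(P,d,c,512,-77,58),prism_top(P,d,c,502,195,58),observe()["time"])
a,b=cv2.imread("pics/w4.png"),cv2.imread("pics/w5.png")
cv2.imwrite("pics/w45.png",cv2.resize(np.vstack([a,b]),None,fx=.71,fy=.71))
g,_=get_image("scene"); cv2.imwrite("pics/scene1.png",g[...,::-1])
```

```text
width 39.216278183413024
held 39.01878781521611 [ 0.4 -0.2 -7.1]
contact True [502.4 195.1  42.8] [-1.3 -0.6  5.1]
t 21.2583 [-0.6 -1.2 -1.3]
width 39.02772635031785
held 39.03654356006826 [ 0.1 -1.  -4.6]
contact True [ 430.3 -315.    42.8] [-1.6  0.6  5.3]
t 31.35 [-0.7  0.3 -0.6]
(array([511.2, -76.2, 161. ,  42.7,  -8.4]), 59.5, array([518. , -77.6])) (array([ 429.2, -313.9,  161. ,   41.5,   -3.2]), 59.5, array([ 436. , -313.8]))
(array([512.2, -77.1, 162.2,  42.8,  -8.6]), 59.6, array([505.9, -75.4])) (array([502.4, 194.5, 161.8,  40.6,   3.8]), 59.6, array([496.3, 194.2])) 36.575
```

View pics/w45.png

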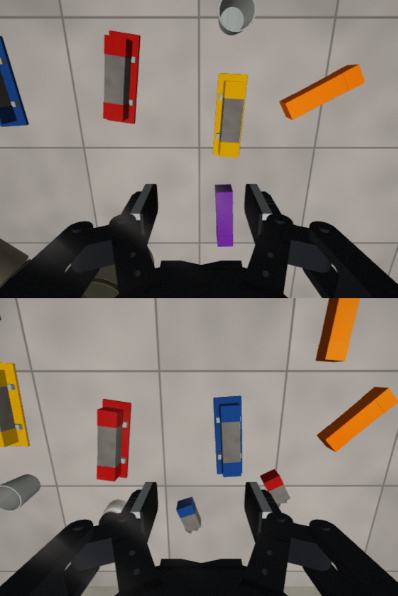

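View pics/scene1.png

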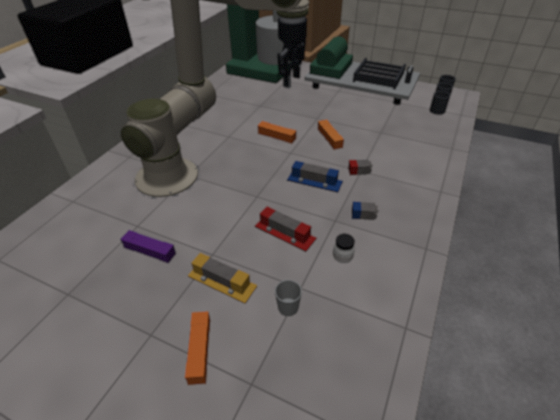

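All three prisms lie on their own stands in every view: red (286,227), yellow (221,274) and blue (315,175) in the scene picture. The bystanders have not moved. Handing in.

```bash
python3 -c "
from cell import *
hold(.3); print(close_job())"
```

```text
the job is handed in; nothing more can be done
None
```

All three whole prisms are on the stands of their own colour, and the job is handed in at about 37 s of the 88 s allowed. I gripped each one across its width, carried it level and lowered it until it touched the bars.

- **Fit on the stands:** in the last wrist pictures each prism is within about 1.5 mm of its stand's centre and 0.1° of its direction. That is about as fine as the calibration (about 2 mm) allows.
- **Height:** the prism tops read about 59.5 mm, against 58 mm expected. The depth reading also came out about 1.5 mm high on the bench (41.5 mm for a 40 mm prism), so they are sitting on the bars.
- **Other objects:** by eye in the last scene picture, the halves, beaker, jar and the orange and purple bars are where they were; I didn't measure them.
- **Disagreements:** the first measurements from the scene and side cameras were poor because of smeared depth edges, so I used the wrist views instead. One wrist fit of the red stand took in the red prism as well and was discarded. No other check failed.

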